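# Square a stepped blank into the corner of a grinding fixture

## Robot

A 6-joint arm with a two-finger parallel gripper is mounted at the origin on the work surface. World frame = base frame: x ahead of the robot, y to its left, z up, the work surface at z = 0. Lengths are in m, angles in rad, forces in N, time in s.
With the tool pointing down it reaches from about 0.4 to 0.825 m from the base axis. Payload 7 kg.
Tool frame: the origin (TCP) lies on the centre line of the jaws, within the pads' length; the fingertips stand 22 mm ahead of it and the grasp point (between the pads) lies 3 mm ahead of it; z points along the fingers, y is the line along which they close (so a half turn about z gives the same grasp; the last joint's range is limited). The gripper opens to 88 mm and grips with 3 to 60 N. Pads are 19 mm wide; open, the fingers measure 130 mm over their backs; the gripper's body (78 mm by 193 mm) begins 47 mm behind the grasp point.
Start: joints at [-0.958, 0.359, 0.012, 0, -1.224, -0.288], TCP at [0.215, -0.64, 0.211] pointing down, gripper open.
Joint ranges: [-3.07, 3.07], [-1.43, 2.12], [-1.02, 1.25], [-3.03, 1.67], [-3.05, -0], [-3.03, 3.03]. Speed limits (rad/s): [2.39, 2.39, 3.01, 3.14, 3.14, 3.14].

## Interface

Orientations are given as [roll, pitch, yaw] about the fixed x, y, z axes, in that order (R = Rz(yaw) Ry(pitch) Rx(roll)).
In Python, from station import arm gives the robot as it stands.
- The arm moves only by the tool arm_command, never from a script. Its argument "series" is one flat list of numbers, 7 for each row, row after row: the turn, a rotation vector about the tool's x, y, z each as a share of 90 degrees, from -1 to 1, then the shift along the tool's x, y, z each as a share of 0.1 m, from -1 to 1, then the opening, from 0 (shut) to 1 (fully open). A call has 1 to 8 rows; each row is the pose to reach, as a shift and turn from the pose commanded when the call began, along the tool's axes at that moment; what a row does not reach only later rows make up. A row lasts 1/8 s, in which the tool goes at most 62.5 mm and 10.7 degrees, less where a joint would pass 70% of its speed; a pose out of reach is approached as far as the arm can. A call with a number of a shift or a turn outside -1 to 1 is refused whole. A call with a gripper value outside its range is refused whole. The fingers move at their own pace and stop on an object; "force" is the grip in N (left out, the last holds). Time passes only in rows, so rows that repeat a pose let the fingers close. It gives the time, the measured TCP pose, the force, the opening and the grip force at its end, in the units of the state.
- arm.get_state(): the state, without advancing time (a new reading comes with each control period).
- arm.grab_frame(name): name is "scene" or "top" or "wrist"; returns the picture (384x512x3 uint8, blue, green, red); there is no depth.
- arm.camera_model(name): a dict with "fovy" (degrees; the focal length in pixels is half the picture's height over the tangent of half this angle, whatever the lens; pixels are square), "cx", "cy" (the principal point, pixels), "D" ([k1, k2, p1, p2, k3] as OpenCV has them; the pictures are not rectified), "pose" (4x4, takes a point from camera to world coordinates). Camera axes: x right, y down, z forward; pixel columns grow to the right and rows downward; lengths in m; the calibration is good to about 2 mm. A picture is of the moment at which its call begins: read the wrist's pose just before it. camera_model takes no time and is no camera call; for the wrist camera it gives the pose at the moment of the call.
- arm.job_done(): hands the job in; it is judged then, once.
The state is a dict: "t": time; "q": joint angles; "qd": joint speeds; "joint_efforts": joint torques, N m; "eef_pos": TCP position; "ee_rot": TCP orientation; "force": force on the tool from outside, world axes, zero at the start; "moment": the same for the moment, N m; "width": finger opening in m; "gripper_force": force on a finger pad.
Only numpy, scipy, OpenCV 4.12 (cv2) and the standard library are available. Lean on these libraries where they do the work, as an engineer would, in place of code of your own. Each camera call takes 0.05 s, during which the arm holds its last target. There are 200 camera calls.

## Task

Load the stepped aluminium blank (the one with a narrow nose) flat on the bed of the grinding fixture and push it fully home into the corner: one long side flush along the fence, the wide heel end flush against the end stop, nose pointing away from the stop. Its stop is clamped in a different place for every job, so feel for it: the blank is home when it has pushed the spring pin right in; push firmly but do not ram the fence or the stop. Let go, then press down firmly on top of the blank to make sure it is bedded, and leave it flush there, without disturbing the spare bar, tin or tools.

Things in the scene. Friction and masses are not known exactly. Their poses are not given: they have to be found in the camera images.
- jig: Fixed grinding fixture: dark steel bed plate, 170 (x) x 250 (y) x 20 high; its top, the bed, is 20 above the bench. Origin: centre of the underside. A fence stands along the +x side of the bed, an end stop, clamped on a guide strip, towards its -y end; the corner to fill lies between the fence's -x face and the stop's +y face.
- fence: Rigid steel fence on the bed, 18 (x) x 240 (y) x 24 high above the bed, top 44 above the bench. Origin: centre of its underside, at bed level. Axes parallel to the fixture's.
- fence_face (a point): Point at bed level on the middle of the fence's working face, which looks to the fixture's -x; the face is 240 long. x is normal to the face (towards the fence), y runs along it away from the stop, z up. In the fixture's frame it is at (60, 0, 20) mm.
- guide: Fixed steel strip in the bed, 12 x 110 (y). Origin: its middle, at bed level, (22, -65, 20) mm in the fixture's frame, same axes. The end stop is clamped on it: steel block 70 (x, centred on the strip) x 24 (y) x 24 high, thumbscrew on top to 36. Its working face looks to +y and lies anywhere from y = 20 to -22 mm in this frame: not reported, to be seen or found by touch.
- feeler (a joint): Light spring pin, 12 diameter, that stands 6 mm out of the end stop's working face, 13 above the bed, 15 mm from the stop's middle towards the fence. Value in m: 0 with the pin out, 0.006 when the blank's heel is flush on the stop face. It takes only about 0.5 N.
- blank: The work: solid aluminium blank, 28 high, about 0.42 kg. A wide body 100 long (x -50 to 50) x 46 wide (y -23 to 23) with a flat heel at x = -50, and a narrow nose 40 long (x 50 to 90), 24 wide, centred in width, the same height. Origin: centre of the underside of the wide body; x points to the nose. In place, its x points along the fixture's +y.
- heel_edge (a point): On the blank, mid height, corner of the heel end with the long side that goes to the fence: (-50, -23, 14) mm in the blank's frame.
- shoulder_edge (a point): On the blank, mid height, front end of the long side that goes to the fence: (50, -23, 14) mm in the blank's frame.
- spare: plain rectangular aluminium bar, 110 x 40 x 25, no nose (mm); a bystander. Origin: centre of its underside.
- tin: closed round tin, 90 diameter, 100 high (mm); a bystander. Origin: centre of its underside.
- screwdriver: screwdriver, red handle, about 200 long, lying on the bench (mm); a bystander. Origin: centre of its underside.
- wrench: steel wrench, about 150 long, lying on the bench (mm); a bystander. Origin: centre of its underside.
Not all that is in view belongs to the job. Leave any purple or red look-alike of the blank alone.

How it is judged:
By the outcome, as a careful person would: the job done as asked, in the order asked, and still so for the second after the job is handed in, with the robot touching nothing.
It also fails if it takes over 69 s, if anything falls off the work surface, if the arm or the gripper's body presses on something with over 40 N, if the wrist force passes 120 N, or if a joint passes its speed limit or range.

## Working session

There is one attempt and no reset: what is moved stays moved. The work goes in short steps, Python scripts to look and compute and a tool call to move; the robot and the scene stay as the last step left them, time stands still between calls to the robot, and variables do not carry over. Pictures are saved under pics/ and viewed, at most 11 in all, crops included, and the job is handed in when it is done.

Besides the shell and the picture viewer there is one more tool, called after "Emit:" in YAML: its name, and indented under it one key for each argument. arm_command: Moves the arm, as the interface text tells. Its arguments: {"type":"object","properties":{"series":{"type":"array"},"force":{"type":"number"}},"required":["series"]}

```bash
mkdir -p pics; cat > h.py <<'E'
import numpy as np, cv2
from station import arm
def ray(name,uv,z,m=None):
    m=m or arm.camera_model(name); f=192/np.tan(np.radians(m["fovy"])/2)
    K=np.array([[f,0,m["cx"]],[0,f,m["cy"]],[0,0,1]])
    p=cv2.undistortPoints(np.array(uv,float).reshape(-1,1,2),K,np.array(m["D"],float)).reshape(-1,2)
    P=np.array(m["pose"]); d=np.c_[p,np.ones(len(p))]@P[:3,:3].T; o=P[:3,3]
    return o+d*((z-o[2])/d[:,2])[:,None]
E
python3 - <<'E'
from h import *
a=arm.grab_frame("top");b=arm.grab_frame("scene")
cv2.imwrite("pics/top_raw.png",a);cv2.imwrite("pics/scene_raw.png",b)
cv2.imwrite("pics/top.png",cv2.resize(a,(800,600),interpolation=cv2.INTER_CUBIC));cv2.imwrite("pics/scene.png",cv2.resize(b,(800,600)))
s=arm.get_state();print(s)
for n in("top","scene"):print(arm.camera_model(n))
E
```

```text
{'t': 0.1, 'q': array([-9.57851483e-01,  3.59312021e-01,  1.11600317e-02, -3.20689196e-04,
       -1.22411489e+00, -2.88081647e-01]), 'qd': array([-0.00105302, -0.00144397,  0.00380231,  0.00062809, -0.00121822,
       -0.00088853]), 'joint_efforts': array([-1.95888832e-03, -5.84162879e+01,  2.93755549e+01,  7.01564580e+00,
        1.01969161e-02, -5.10868335e-05]), 'eef_pos': array([ 0.215261  , -0.63926489,  0.20972047]), 'ee_rot': array([ 3.14009704e+00, -1.28780856e-04, -2.81683855e+00]), 'force': array([-0.44823547,  0.05615102, -0.38379937]), 'moment': array([-0.03000505, -0.01705813, -0.00727347]), 'gripper_force': 0.0, 'width': 0.08735917490595778}
{'fovy': 55.5140706594031, 'cx': 254.43328236467053, 'cy': 186.65488425634325, 'D': array([-0.07263666,  0.        ,  0.        ,  0.        ,  0.        ]), 'pose': array([[ 0.02706856, -0.99944369,  0.01948334,  0.48637224],
       [-0.99951507, -0.02736032, -0.01486741,  0.0125016 ],
       [ 0.01539221, -0.01907146, -0.99969963,  1.09255616],
       [ 0.        ,  0.        ,  0.        ,  1.        ]])}
{'fovy': 56.423683410564024, 'cx': 253.97824173880386, 'cy': 190.35997424848296, 'D': array([-0.08375484,  0.        ,  0.        ,  0.        ,  0.        ]), 'pose': array([[ 0.36838808,  0.58461493, -0.72285241,  1.17182381],
       [ 0.92966824, -0.22941523,  0.28824574, -0.26188627],
       [ 0.00267941, -0.77819923, -0.62801177,  0.64400803],
       [ 0.        ,  0.        ,  0.        ,  1.        ]])}
```

View pics/top.png

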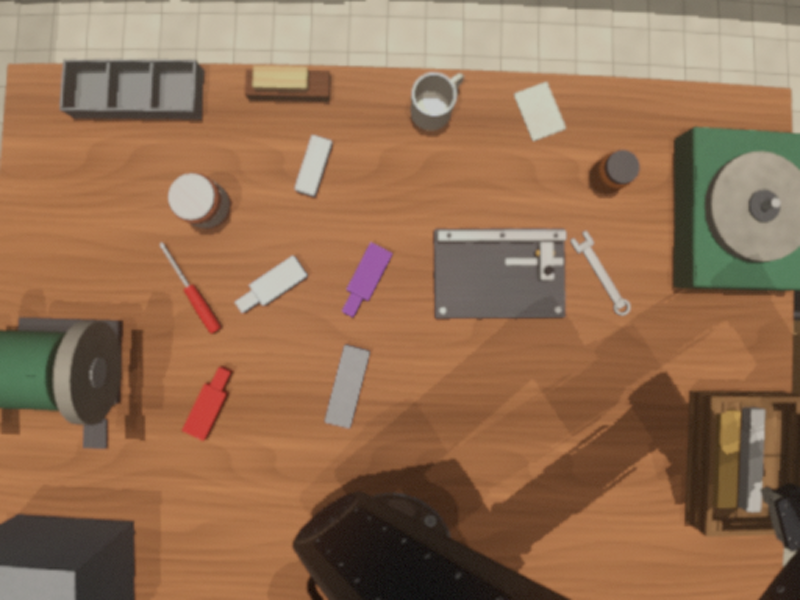

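View pics/scene.png

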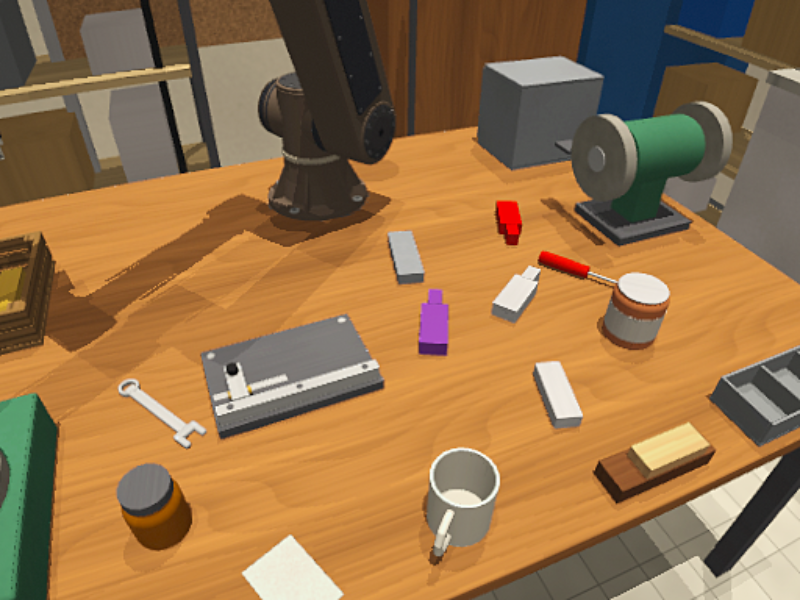

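Top view (800x600 px): the candidates for the blank are the white stepped piece (272,284), purple stepped (368,280), red stepped (207,403), white plain bar (313,165) and grey plain bar (347,386). I choose the white stepped piece at (272,284). The fixture is at (500,273), with its fence at the top (world +x) and the stop at the right (-y).

```bash
cat > m.py <<'E'
from h import *
a=cv2.imread("pics/top_raw.png")
k=512/800
crop=a[140:215,140:375]; cv2.imwrite("pics/crop.png",cv2.resize(crop,None,fx=3.4,fy=3.4,interpolation=cv2.INTER_CUBIC))
hsv=cv2.cvtColor(a,cv2.COLOR_BGR2HSV)
m=((hsv[...,1]<50)&(hsv[...,2]>120)).astype(np.uint8)
n,l,st,c=cv2.connectedComponentsWithStats(m)
i=l[int(284*k),int(272*k)];print(st[i])
ct=max(cv2.findContours((l==i).astype(np.uint8),0,1)[0],key=cv2.contourArea)
P=ray("top",ct.reshape(-1,2),.028)[:,:2]
r=cv2.minAreaRect((P*1000).astype(np.float32));print("blank rect",r)
ap=cv2.approxPolyDP((P*1000).astype(np.float32),5,True);print(ap.reshape(-1,2).round(1))
# jig
d=((hsv[...,1]<80)&(hsv[...,2]<140)).astype(np.uint8);d[:, :270]=0;d[:,368:]=0;d[:140]=0;d[208:]=0
d|=m*0
roi=((hsv[...,1]<90)).astype(np.uint8);roi[:, :272]=0;roi[:,366:]=0;roi[:143]=0;roi[207:]=0
n,l,st,c=cv2.connectedComponentsWithStats(roi);i=1+np.argmax(st[1:,4]);print(st[i])
ct=max(cv2.findContours((l==i).astype(np.uint8),0,1)[0],key=cv2.contourArea)
P=ray("top",ct.reshape(-1,2),.02)[:,:2]*1000
print("jig",cv2.minAreaRect(P.astype(np.float32)))
w=m.copy();w[:, :272]=0;w[:,366:]=0;w[:143]=0;w[207:]=0
n,l,st,c=cv2.connectedComponentsWithStats(w)
for i in range(1,n):
  if st[i,4]>60:
    ct=max(cv2.findContours((l==i).astype(np.uint8),0,1)[0],key=cv2.contourArea)
    P=ray("top",ct.reshape(-1,2),.044)[:,:2]*1000
    print(st[i],cv2.minAreaRect(P.astype(np.float32)),P.min(0),P.max(0))
E
python3 m.py
```

```text
[151 164  46  36 693]
blank rect ((511.3280029296875, 236.78306579589844), (47.97520446777344, 141.1597137451172), 35.25128936767578)
[[565.1 189.5]
 [567.8 198.4]
 [519.2 267.2]
 [504.5 269.7]
 [483.2 298.5]
 [463.  289. ]
 [481.4 257.2]
 [482.  236.7]
 [536.5 168.1]]
[ 278  146   85   58 4744]
jig ((549.1448974609375, -197.464111328125), (169.70864868164062, 251.27296447753906), 1.4906980991363525)
[280 147  82  33 841] ((580.4855346679688, -193.56832885742188), (93.26519012451172, 236.93011474609375), 1.829705834388733) [ 536.3629596 -310.7764034] [630.78356198 -73.80025544]
[323 164  21   7 133] ((570.0001831054688, -229.23788452148438), (17.430889129638672, 58.66221237182617), 1.695336937904358) [ 560.51101484 -258.62188376] [ 579.23273151 -199.83674497]
```

View pics/crop.png

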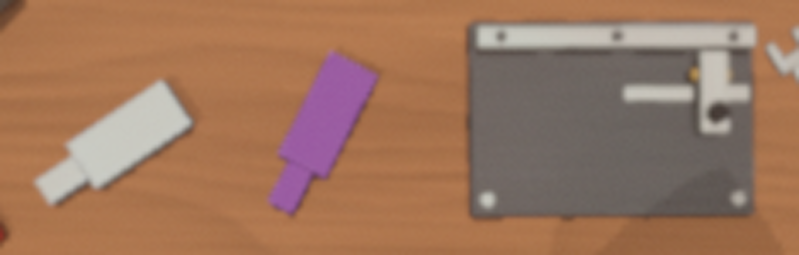

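The crop confirms it: light-grey stepped blank at left, with a nose. The fixture's stop left edge is near crop x≈699, the pin near (693,75), and the fence's lower edge near y≈47.

```bash
cat >> h.py <<'E'
def wrap(a): return (a+180)%360-180
def plan(x,y,z,yaw):
    from scipy.spatial.transform import Rotation as R
    s=arm.get_state();r=R.from_euler("xyz",s["ee_rot"])
    d=r.inv().apply(np.array([x,y,z])-s["eef_pos"])
    t=(r.inv()*R.from_euler("xyz",[np.pi,0,np.radians(yaw)])).as_rotvec()
    print("t",s["t"],"pos",s["eef_pos"].round(4),"rpy",np.degrees(s["ee_rot"]).round(2),"F",s["force"].round(1),"w",round(s["width"],4))
    print("turn",(t/(np.pi/2)).round(3),"shift",(d/.1).round(3))
E
python3 - <<'E'
from h import *
f=lambda u,v:((u+.5)/3.4-.5+140,(v+.5)/3.4-.5+140)
print("fence face pts z44",ray("top",[f(480,47),f(690,46)],.044).round(4))
print("stop +y face z44",ray("top",[f(699,60),f(699,125)],.044).round(4))
E
```

```text
fence face pts z44 [[ 0.6046 -0.0766  0.044 ]
 [ 0.6111 -0.2565  0.044 ]]
stop +y face z44 [[ 0.5993 -0.2645  0.044 ]
 [ 0.5437 -0.2656  0.044 ]]
```

Emit:
arm_command:
  series: [0,0,-0.94,-1,0.6,0,1,0,0,-0.94,-1,0.6,0,1,0,0,-0.94,-1,0.6,0,1,0,0,-0.94,-1,0.6,0,1,0,0,-0.94,-1,0.6,0,1,0,0,-0.94,-1,0.6,0,1,0,0,-0.94,-1,0.6,0,1,0,0,-0.94,-1,0.6,0,1]

```text
t: 1.1
eef_pos: [0.2909, -0.5506, 0.2101]
ee_rot: [3.141, 0.001, -1.335]
force: [-0.6, 0.8, 0.3]
width: 0.0874
gripper_force: 0.0
```

Emit:
arm_command:
  series: [0,0,0,-1,-0.58,0,1,0,0,0,-1,-0.58,0,1]

```text
t: 1.35
eef_pos: [0.3244, -0.4389, 0.2097]
ee_rot: [3.141, 0.001, -1.342]
force: [0.7, 0.2, 0.3]
width: 0.0877
gripper_force: 0.0
```

Emit:
arm_command:
  series: [0,0,0,-1,-0.58,0,1,0,0,0,-1,-0.58,0,1]

```text
t: 1.6
eef_pos: [0.3583, -0.3278, 0.2104]
ee_rot: [3.142, 0.0, -1.34]
force: [2.2, 0.5, 1.1]
width: 0.0877
gripper_force: 0.0
```

Emit:
arm_command:
  series: [0,0,0,-1,-0.58,0,1,0,0,0,-1,-0.58,0,1]

```text
t: 1.85
eef_pos: [0.3919, -0.2171, 0.2106]
ee_rot: [-3.141, 0.0, -1.34]
force: [1.6, 0.1, -0.6]
width: 0.0877
gripper_force: 0.0
```

Emit:
arm_command:
  series: [0,0,0,-1,-0.58,0,1,0,0,0,-1,-0.58,0,1]

```text
t: 2.1
eef_pos: [0.4255, -0.1064, 0.2107]
ee_rot: [-3.141, 0.0, -1.34]
force: [1.1, -0.6, 0.7]
width: 0.0875
gripper_force: 0.0
```

Emit:
arm_command:
  series: [0,0,0,-1,-0.58,0,1,0,0,0,-1,-0.58,0,1]

```text
t: 2.35
eef_pos: [0.4592, 0.0043, 0.2106]
ee_rot: [-3.141, 0.0, -1.339]
force: [0.6, 0.0, -0.6]
width: 0.0875
gripper_force: 0.0
```

Emit:
arm_command:
  series: [0,0,0,-1,-0.58,0,1,0,0,0,-1,-0.58,0,1]

```text
t: 2.6
eef_pos: [0.4928, 0.115, 0.2105]
ee_rot: [-3.142, 0.0, -1.339]
force: [1.4, -0.4, 0.2]
width: 0.0875
gripper_force: 0.0
```

Emit:
arm_command:
  series: [0,0,-0.24,-1,-0.58,0,1,0,0,-0.24,-1,-0.58,0,1,0,0,-0.24,-1,-0.58,0,1,0,0,-0.24,-1,-0.58,0,1]

```text
t: 3.1
eef_pos: [0.5258, 0.2231, 0.2099]
ee_rot: [3.14, -0.0, -0.964]
force: [-0.4, -0.6, 0.1]
width: 0.0879
gripper_force: 0.0
```

```bash
python3 - <<'E'
from h import *
m=arm.camera_model("wrist");a=arm.grab_frame("wrist")
cv2.imwrite("pics/w1_raw.png",a)
import pickle;pickle.dump(m,open("w1.pkl","wb"))
hsv=cv2.cvtColor(a,cv2.COLOR_BGR2HSV)
k=((hsv[...,1]<50)&(hsv[...,2]>120)).astype(np.uint8)
n,l,st,c=cv2.connectedComponentsWithStats(k)
for i in range(1,n):
  if st[i,4]>1500:
    ct=max(cv2.findContours((l==i).astype(np.uint8),0,1)[0],key=cv2.contourArea)
    P=ray("wrist",ct.reshape(-1,2),.028,m)[:,:2]*1000
    print(st[i],cv2.minAreaRect(P.astype(np.float32)))
plan(.523,.220,.1,-54.75)
E
```

```text
[  80    0   83   67 2637] ((730.8428955078125, 167.55877685546875), (39.813961029052734, 85.73580169677734), 74.2694091796875)
[ 391  114   95  109 4500] ((330.7341003417969, 90.23784637451172), (48.64065933227539, 147.5906219482422), 76.99422454833984)
[  23  186   80   53 3475] ((696.0023803710938, 410.6812438964844), (101.23077392578125, 72.4544677734375), 34.62472152709961)
t 3.15 pos [0.5258 0.2226 0.2102] rpy [179.94  -0.   -55.26] F [0.4 0.1 1.1] w 0.0875
turn [ 0.001 -0.    -0.006] shift [0.005 0.037 1.102]
```

View pics/w1_raw.png

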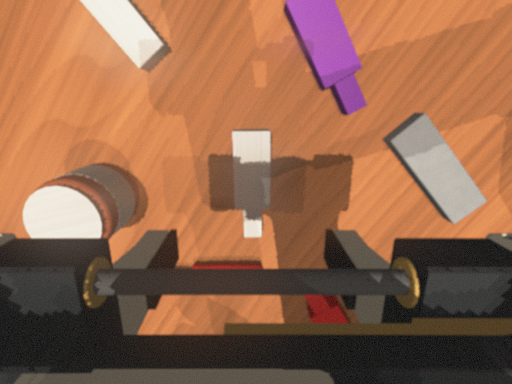

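The wrist picture shows the blank upright, from heel (232–271,130) to nose tip (253,237), between the fingers. It is well aligned with the tool.

```bash
python3 - <<'E'
from h import *
import pickle;m=pickle.load(open("w1.pkl","rb"))
a=cv2.imread("pics/w1_raw.png")
H=ray("wrist",[(232.5,130.5),(270.5,130.5),(233,207),(270.5,207),(252.5,237)],.028,m)[:,:2]*1000
print(H.round(1))
h=(H[0]+H[1])/2; d=H[4]-h;print("len",np.hypot(*d),"w",np.hypot(*(H[0]-H[1])),"dir",np.degrees(np.arctan2(d[1],d[0])), "body centre",h+50*d/np.hypot(*d))
s=H[2]-H[0];print(np.degrees(np.arctan2(s[1],s[0]))); s=H[3]-H[1];print(np.degrees(np.arctan2(s[1],s[0])))
E
```

```text
[[570.8 195.5]
 [533.4 169.6]
 [516.1 276.4]
 [476.1 248.6]
 [470.8 297.2]]
len 140.5125170211734 w 45.558490191887834 dir 125.35243127084546 body centre [523.16145455 223.33149441]
124.06523599444485
125.92761294378289
```

Emit:
arm_command:
  series: [0,0,-0.006,-0.11,0.03,0.5,1,0,0,-0.006,-0.11,0.03,1,1,0,0,-0.006,-0.11,0.03,1,1]

```text
t: 3.52
eef_pos: [0.5152, 0.2278, 0.1079]
ee_rot: [3.135, -0.0, -0.956]
force: [-0.4, 0.2, 1.3]
width: 0.0875
gripper_force: 0.0
```

Emit:
arm_command:
  series: [0,0,0,0,0,0.4,1,0,0,0,0,0,0.8,1,0,0,0,0,0,0.8,1]

```text
t: 3.9
eef_pos: [0.5171, 0.2294, 0.0305]
ee_rot: [3.139, -0.001, -0.955]
force: [-0.2, -0.0, -0.5]
width: 0.0877
gripper_force: 0.0
```

Emit:
arm_command:
  series: [0,0,0,0,0,0,0.4,0,0,0,0,0,0,0.4,0,0,0,0,0,0,0.4,0,0,0,0,0,0,0.4,0,0,0,0,0,0,0.4]
  force: 30

```text
t: 4.53
eef_pos: [0.5176, 0.2307, 0.0307]
ee_rot: [-3.141, 0.0, -0.954]
force: [-0.0, 0.8, 0.7]
width: 0.0433
gripper_force: 0.0
```

Emit:
arm_command:
  series: [0,0,0,0,0,0,0.3,0,0,0,0,0,0,0.3,0,0,0,0,0,0,0.3]
  force: 30

```text
t: 4.9
eef_pos: [0.5175, 0.2306, 0.0305]
ee_rot: [3.141, -0.0, -0.954]
force: [-0.0, 0.1, 0.5]
width: 0.0262
gripper_force: 0.0
```

```bash
python3 - <<'E'
from h import *
a=arm.grab_frame("wrist");cv2.imwrite("pics/w2.png",a);print(arm.get_state()["width"],arm.get_state()["gripper_force"])
E
```

```text
0.02602116825856758 0.0
```

View pics/w2.png

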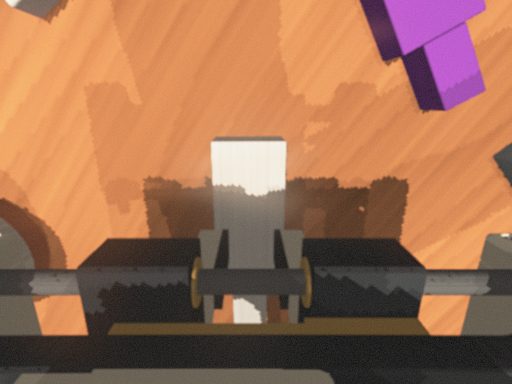

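The pads have closed past 46 mm with no contact. The picture shows the heel edge at v≈137, body u 212–285, and the nose (232–268) below the rod at v≈310. Checking where the blank is relative to the TCP.

```bash
python3 - <<'E'
from h import *
m=arm.camera_model("wrist")
H=ray("wrist",[(212,139),(285,139),(232,315),(268,315)],.028,m)[:,:2]*1000
s=arm.get_state();p=s["eef_pos"][:2]*1000;y=s["ee_rot"][2]
R=np.array([[np.cos(y),np.sin(y)],[np.sin(y),-np.cos(y)]])
print(H.round(1));print("tool xy",((H-p)@R.T).round(1))
a=arm.grab_frame("top");cv2.imwrite("pics/t2_raw.png",a)
cv2.imwrite("pics/t2.png",cv2.resize(a[130:250,120:250],None,fx=4.5,fy=4.5,interpolation=cv2.INTER_CUBIC))
print(np.array(m["pose"]).round(3))
E
```

```text
[[571.1 194.8]
 [535.3 169.4]
 [489.5 293.3]
 [468.  278. ]]
tool xy [[ 60.2 -22.9]
 [ 60.2  20.9]
 [-67.3 -13.4]
 [-67.3  12.9]]
[[-0.816 -0.552 -0.174  0.565]
 [-0.578  0.778  0.244  0.164]
 [ 0.     0.3   -0.954  0.205]
 [ 0.     0.     0.     1.   ]]
```

View pics/t2.png

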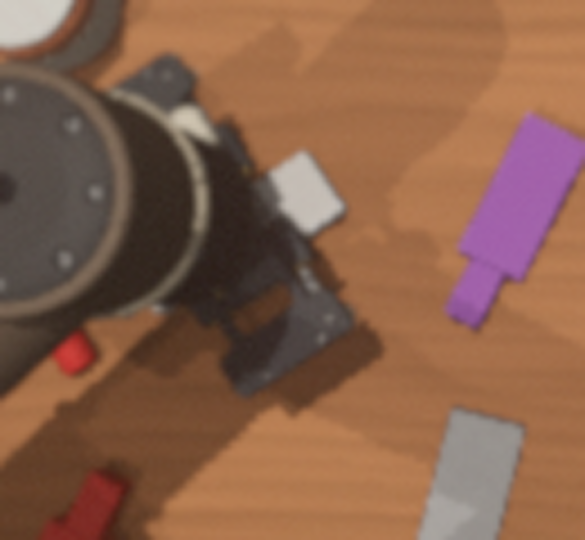

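The blank hasn't moved: its heel is 60 mm ahead of the TCP, so the pads should straddle the body. The width reading contradicts that, so I'm closing fully as a test.

Emit:
arm_command:
  series: [0,0,0,0,0,0,0,0,0,0,0,0,0,0,0,0,0,0,0,0,0,0,0,0,0,0,0,0]
  force: 20

```text
t: 5.5
eef_pos: [0.5176, 0.2307, 0.0306]
ee_rot: [-3.142, 0.0, -0.954]
force: [0.4, 0.4, 0.6]
width: 0.0005
gripper_force: 0.0
```

```bash
python3 - <<'E'
from h import *
a=arm.grab_frame("wrist");s=arm.get_state();print(s["width"],s["gripper_force"],s["force"],s["eef_pos"],s["moment"])
cv2.imwrite("pics/w3.png",cv2.resize(a[120:340,150:350],None,fx=2.7,fy=2.7,interpolation=cv2.INTER_CUBIC))
E
```

```text
0.0002386023209809774 0.0 [-0.15740691 -0.64397301  0.32733628] [0.51754817 0.23066551 0.0305707 ] [-0.0001988   0.16415754 -0.02351167]
```

View pics/w3.png

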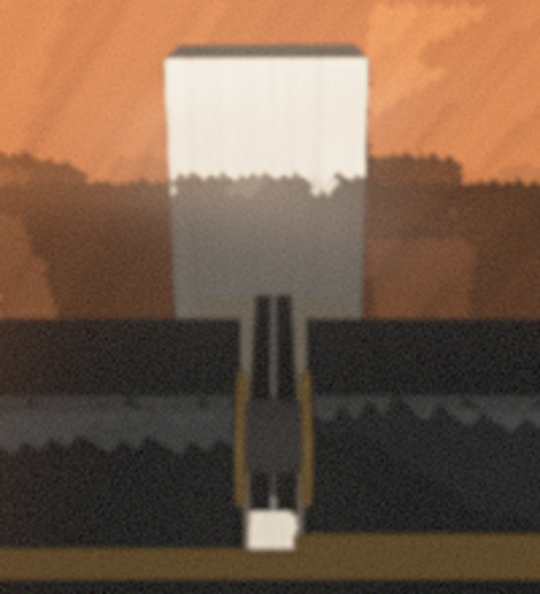

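The fingers closed to zero width above the blank's top face, with tips at about v≈229, and the blank is undisturbed. So the tips are higher than stated. I'll project to see how high.

```bash
python3 - <<'E'
from h import *
m=arm.camera_model("wrist");f=192/np.tan(np.radians(m["fovy"])/2);P=np.array(m["pose"]);s=arm.get_state()
print(f,m["cy"])
y=s["ee_rot"][2];tx=np.array([np.cos(y),np.sin(y),0]);p=s["eef_pos"]
for z in(.0085,.02,.028,.034,.04,.05,.06):
  for dx in (.0095,0,-.0095):
    X=p+tx*dx;X[2]=z;c=P[:3,:3].T@(X-P[:3,3]);print(z,dx,(m["cy"]+f*c[1]/c[2]).round(1),"px/mm",(f/c[2]/1000).round(2))
E
```

```text
291.9956627454626 192.96804485170225
0.0085 0.0095 207.0 px/mm 1.39
0.0085 0 219.3 px/mm 1.38
0.0085 -0.0095 231.3 px/mm 1.36
0.02 0.0095 212.9 px/mm 1.47
0.02 0 225.7 px/mm 1.45
0.02 -0.0095 238.2 px/mm 1.43
0.028 0.0095 217.3 px/mm 1.53
0.028 0 230.6 px/mm 1.51
0.028 -0.0095 243.6 px/mm 1.49
0.034 0.0095 220.9 px/mm 1.58
0.034 0 234.6 px/mm 1.55
0.034 -0.0095 247.8 px/mm 1.53
0.04 0.0095 224.8 px/mm 1.63
0.04 0 238.8 px/mm 1.6
0.04 -0.0095 252.4 px/mm 1.58
0.05 0.0095 231.7 px/mm 1.72
0.05 0 246.4 px/mm 1.69
0.05 -0.0095 260.6 px/mm 1.66
0.06 0.0095 239.5 px/mm 1.82
0.06 0 254.9 px/mm 1.79
0.06 -0.0095 269.8 px/mm 1.76
```

By projection the tips sit well above the stated height. I'll feel down gently onto the blank's top to find the true tip offset.

Emit:
arm_command:
  series: [0,0,0,0,0,0.03,0,0,0,0,0,0,0.03,0]

```text
t: 5.8
eef_pos: [0.5174, 0.2305, 0.0272]
ee_rot: [3.141, -0.0, -0.954]
force: [0.1, -0.3, -0.2]
width: 0.0005
gripper_force: 0.0
```

Emit:
arm_command:
  series: [0,0,0,0,0,0.03,0,0,0,0,0,0,0.03,0]

```text
t: 6.05
eef_pos: [0.5174, 0.2305, 0.0242]
ee_rot: [3.141, -0.0, -0.954]
force: [0.4, 0.2, 0.1]
width: 0.0004
gripper_force: 0.0
```

Emit:
arm_command:
  series: [0,0,0,0,0,0.03,0,0,0,0,0,0,0.03,0]

```text
t: 6.3
eef_pos: [0.5174, 0.2306, 0.0213]
ee_rot: [3.141, -0.0, -0.954]
force: [-0.0, -0.3, 0.1]
width: 0.0007
gripper_force: 0.0
```

```bash
python3 - <<'E'
from h import *
a=arm.grab_frame("wrist");b=arm.grab_frame("scene");s=arm.get_state();print(s["t"],s["force"],s["eef_pos"])
A=cv2.resize(a[100:340,150:350],(400,480),interpolation=cv2.INTER_CUBIC)
B=cv2.resize(b[90:230,270:385],(394,480),interpolation=cv2.INTER_CUBIC)
cv2.imwrite("pics/w4.png",np.hstack([A,B]))
E
```

```text
6.4 [-0.24555894 -0.50630572 -0.11179618] [0.51755496 0.23065201 0.02150198]
```

View pics/w4.png

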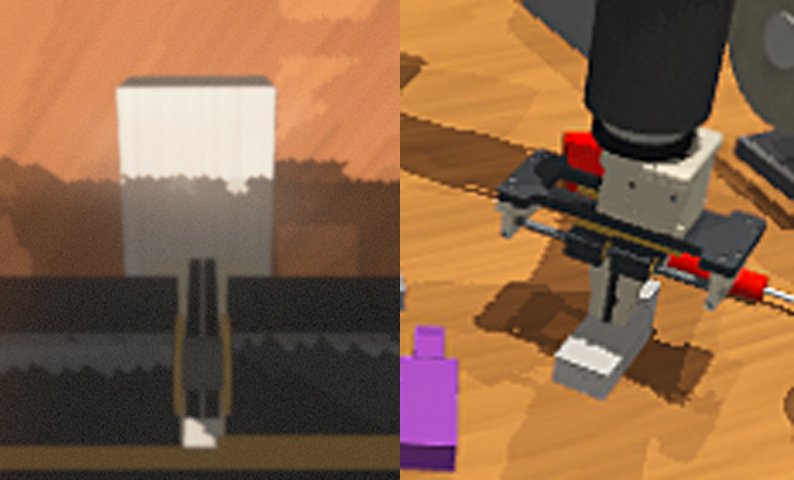

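Left, wrist view: the tip edge is at v≈229. Right, scene view: the closed tips are just above the blank's top. The tips are about 35 mm shorter than stated, so I keep feeling down.

Emit:
arm_command:
  series: [0,0,0,0,0,0.03,0,0,0,0,0,0,0.03,0]

```text
t: 6.65
eef_pos: [0.5174, 0.2305, 0.0183]
ee_rot: [3.141, -0.0, -0.954]
force: [-1.2, -0.3, 1.1]
width: 0.0005
gripper_force: 0.0
```

Emit:
arm_command:
  series: [0,0,0,0,0,0.02,0,0,0,0,0,0,0.02,0]

```text
t: 6.9
eef_pos: [0.5175, 0.2306, 0.0164]
ee_rot: [3.141, -0.0, -0.954]
force: [-0.3, 0.1, -0.6]
width: 0.0004
gripper_force: 0.0
```

Emit:
arm_command:
  series: [0,0,0,0,0,0.02,0,0,0,0,0,0,0.02,0]

```text
t: 7.15
eef_pos: [0.5174, 0.2305, 0.0144]
ee_rot: [3.141, -0.0, -0.954]
force: [0.3, -0.1, 0.3]
width: 0.0004
gripper_force: 0.0
```

Emit:
arm_command:
  series: [0,0,0,0,0,0.02,0,0,0,0,0,0,0.02,0]

```text
t: 7.4
eef_pos: [0.5175, 0.2306, 0.0124]
ee_rot: [3.141, -0.0, -0.954]
force: [0.2, -0.2, 0.3]
width: 0.0002
gripper_force: 0.0
```

Emit:
arm_command:
  series: [0,0,0,0,0,0.02,0,0,0,0,0,0,0.02,0]

```text
t: 7.65
eef_pos: [0.5176, 0.2307, 0.0122]
ee_rot: [-3.141, -0.0, -0.953]
force: [-6.5, -2.0, 17.3]
width: 0.0002
gripper_force: 8.6
```

Emit:
arm_command:
  series: [0,0,0,0,0,0.01,0,0,0,0,0,0,0.01,0]

```text
t: 7.9
eef_pos: [0.5177, 0.2307, 0.0122]
ee_rot: [-3.141, -0.0, -0.953]
force: [-9.8, -2.4, 26.2]
width: 0.0005
gripper_force: 13.3
```

Emit:
arm_command:
  series: [0,0,0,0,0,0.01,0,0,0,0,0,0,0.01,0]

```text
t: 8.15
eef_pos: [0.5177, 0.2307, 0.0121]
ee_rot: [-3.14, -0.001, -0.952]
force: [-13.0, -2.8, 35.6]
width: 0.0007
gripper_force: 18.0
```

Contact is at TCP z = 0.0122, so the fingertips are really 16 mm behind the reported TCP, and the tip height is TCP z + 0.016. Lifting, opening, then regrasping with the correct height.

Emit:
arm_command:
  series: [0,0,0,0,0,-0.4,0,0,0,0,0,0,-0.4,1,0,0,0,0,0,-0.4,1,0,0,0,0,0,-0.4,1,0,0,0,0,0,-0.4,1,0,0,0,0,0,-0.4,1,0,0,0,0,0,-0.4,1,0,0,0,0,0,-0.4,1]

```text
t: 9.15
eef_pos: [0.5175, 0.2306, 0.0485]
ee_rot: [3.141, -0.0, -0.954]
force: [0.6, 0.3, -0.7]
width: 0.0649
gripper_force: 0.0
```

```bash
python3 - <<'E'
from h import *
plan(.5175,.2305,-.011,-54.7)
E
```

```text
t 9.15 pos [0.5175 0.2306 0.0485] rpy [179.99  -0.   -54.65] F [ 0.6  0.3 -0.7] w 0.0649
turn [ 0.    -0.     0.001] shift [0.001 0.001 0.595]
```

Emit:
arm_command:
  series: [0,0,0,0,0,0,1,0,0,0,0,0,0,1,0,0,0,0,0,0.1,1,0,0,0,0,0,0.35,1,0,0,0,0,0,0.55,1,0,0,0,0,0,0.59,1,0,0,0,0,0,0.59,1]

```text
t: 10.02
eef_pos: [0.5175, 0.2306, -0.0106]
ee_rot: [3.141, -0.0, -0.954]
force: [-0.3, -0.0, -0.2]
width: 0.0877
gripper_force: 0.0
```

Emit:
arm_command:
  series: [0,0,0,0,0,0,0.3,0,0,0,0,0,0,0.3,0,0,0,0,0,0,0.3,0,0,0,0,0,0,0.3,0,0,0,0,0,0,0.3,0,0,0,0,0,0,0.3]
  force: 35

```text
t: 10.78
eef_pos: [0.5178, 0.2309, -0.0102]
ee_rot: [-3.141, -0.0, -0.954]
force: [0.5, -0.6, 1.5]
width: 0.0457
gripper_force: 35.0
```

Gripped (45.7 mm, 35 N). Lifting and carrying to the fixture.

Emit:
arm_command:
  series: [0,0,0,0,0,-0.4,0.3,0,0,0,0,0,-0.9,0.3,0,0,0,0,0,-1,0.3]

```text
t: 11.15
eef_pos: [0.5188, 0.2317, 0.0925]
ee_rot: [-3.137, 0.0, -0.954]
force: [0.4, 0.9, -4.3]
width: 0.0462
gripper_force: 35.0
```

Emit:
arm_command:
  series: [0,0,0,0.4,0.23,0,0.3,0,0,0,0.91,0.53,0,0.3,0,0,0,0.91,0.53,0,0.3]

```text
t: 11.52
eef_pos: [0.5251, 0.1218, 0.0879]
ee_rot: [3.138, 0.001, -0.958]
force: [0.3, 0.6, -4.3]
width: 0.0458
gripper_force: 35.0
```

Emit:
arm_command:
  series: [0,0,0,0.4,0.23,0,0.3,0,0,0,0.91,0.53,0,0.3]

```text
t: 11.78
eef_pos: [0.5359, 0.0207, 0.0884]
ee_rot: [3.14, 0.001, -0.952]
force: [1.8, -0.0, -4.0]
width: 0.0462
gripper_force: 35.0
```

Emit:
arm_command:
  series: [0,0,0,0.4,0.23,0,0.3,0,0,0,0.91,0.53,0,0.3]

```text
t: 12.02
eef_pos: [0.5453, -0.0847, 0.0885]
ee_rot: [3.141, 0.001, -0.953]
force: [0.4, 0.9, -3.7]
width: 0.0459
gripper_force: 35.0
```

Emit:
arm_command:
  series: [0,0,0.1,0.4,0.23,0,0.3,0,0,0.2,0.91,0.53,0,0.3,0,0,0.3,0.91,0.53,0,0.3,0,0,0.37,0.91,0.53,0,0.3,0,0,0.37,0.91,0.53,0,0.3]

```text
t: 12.65
eef_pos: [0.5545, -0.1886, 0.0882]
ee_rot: [3.139, 0.001, -1.535]
force: [-0.7, -0.1, -2.9]
width: 0.0458
gripper_force: 35.0
```

```bash
python3 - <<'E'
from h import *
plan(.5539,-.1913,.03,-88.25)
b=arm.grab_frame("scene");t=arm.grab_frame("top");w=arm.grab_frame("wrist");s=arm.get_state();print(s["gripper_force"])
cv2.imwrite("pics/place.png",np.hstack([cv2.resize(b[130:330,90:340],(400,320)),cv2.resize(w,(400,300))[:,:]] if 0 else [cv2.resize(b[130:330,90:340],(400,320)),cv2.resize(w,(400,320))]))
E
```

```text
t 12.65 pos [ 0.5545 -0.1886  0.0882] rpy [ 1.7988e+02  3.0000e-02 -8.7940e+01] F [-0.7 -0.1 -2.9] w 0.0458
turn [0.001 0.    0.003] shift [0.027 0.006 0.582]
34.99934256076813
```

View pics/place.png

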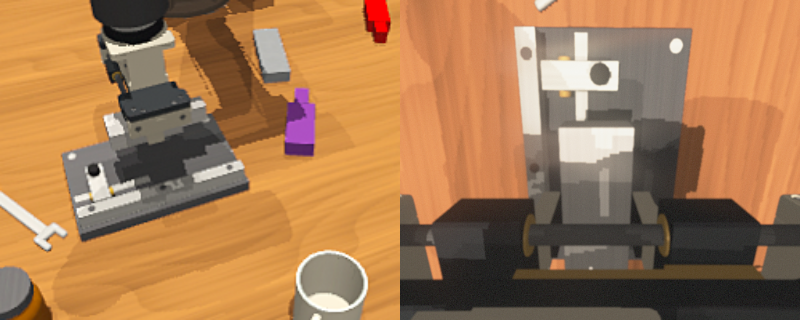

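The held blank hangs straight in the wrist view: fence at left (u≈525), stop ahead with its face at v≈90, pin at (565,95). Lowering.

Emit:
arm_command:
  series: [0,0,0.003,0.03,0.01,0.3,0.3,0,0,0.003,0.03,0.01,0.6,0.3,0,0,0.003,0.03,0.01,0.75,0.3,0,0,0.003,0.03,0.01,0.77,0.3,0,0,0.003,0.03,0.01,0.77,0.3]

```text
t: 13.42
eef_pos: [0.5551, -0.1919, 0.0133]
ee_rot: [-3.141, -0.0, -1.539]
force: [0.5, -0.5, -2.3]
width: 0.0457
gripper_force: 35.0
```

Emit:
arm_command:
  series: [0,0,0,0,0,0.01,0.3,0,0,0,0,0,0.02,0.3]

```text
t: 13.68
eef_pos: [0.5548, -0.192, 0.0113]
ee_rot: [-3.14, -0.0, -1.54]
force: [0.6, -0.1, -2.8]
width: 0.046
gripper_force: 35.0
```

Emit:
arm_command:
  series: [0,0,0,0,0,0.01,0.3,0,0,0,0,0,0.017,0.3,0,0,0,0,0,0.017,0.3]

```text
t: 14.05
eef_pos: [0.5545, -0.192, 0.0097]
ee_rot: [-3.141, -0.0, -1.539]
force: [-2.9, 2.0, 5.2]
width: 0.0457
gripper_force: 35.0
```

Emit:
arm_command:
  series: [0,0,0,0,0,0,0.68,0,0,0,0,0,0,0.68,0,0,0,0,0,0,0.68,0,0,0,0,0,0,0.68,0,0,0,0,0,-0.1,0.68,0,0,0,0,0,-0.6,0.68,0,0,0,0,0,-0.6,0.68]

```text
t: 14.92
eef_pos: [0.5575, -0.1923, 0.0735]
ee_rot: [-3.134, -0.001, -1.539]
force: [0.6, 0.3, -0.8]
width: 0.0595
gripper_force: 0.0
```

```bash
python3 - <<'E'
from h import *
plan(.508,-.190,.07,1.75)
E
```

```text
t 14.925 pos [ 0.5575 -0.1923  0.0735] rpy [-1.7957e+02 -7.0000e-02 -8.8170e+01] F [ 0.6  0.3 -0.8] w 0.0595
turn [-0.003 -0.004 -0.999] shift [-0.039  0.494  0.031]
```

Emit:
arm_command:
  series: [0,0,-1,0,0.25,0,0,0,0,-1,0,0.5,0,0,0,0,-1,0,0.5,0,0,0,0,-1,0,0.5,0,0,0,0,-1,0,0.5,0,0,0,0,-1,0,0.5,0,0,0,0,-1,0,0.5,0,0,0,0,-1,0,0.5,0,0]

```text
t: 15.92
eef_pos: [0.5044, -0.1935, 0.0691]
ee_rot: [-3.142, -0.0, -0.034]
force: [-0.2, 0.1, -0.5]
width: 0.0
gripper_force: 0.0
```

```bash
python3 - <<'E'
from h import *
plan(.508,-.190,.008,1.75)
E
```

```text
t 15.925 pos [ 0.5044 -0.1935  0.0691] rpy [-1.80e+02 -2.00e-02 -1.93e+00] F [-0.2  0.1 -0.5] w 0.0
turn [-0.    -0.    -0.041] shift [ 0.035 -0.036  0.611]
```

Emit:
arm_command:
  series: [0,0,-0.041,0.03,-0.03,0.3,0,0,0,-0.041,0.03,-0.03,0.6,0,0,0,-0.041,0.03,-0.03,0.61,0,0,0,-0.041,0.03,-0.03,0.61,0]

```text
t: 16.42
eef_pos: [0.508, -0.1907, 0.0087]
ee_rot: [3.141, -0.001, 0.025]
force: [-0.0, 0.8, -0.0]
width: 0.0005
gripper_force: 0.0
```

Emit:
arm_command:
  series: [0,0,0,0.05,0,0,0,0,0,0,0.1,0,0,0,0,0,0,0.15,0,0,0,0,0,0,0.2,0,0,0,0,0,0,0.25,0,0,0,0,0,0,0.3,0,0,0]

```text
t: 17.18
eef_pos: [0.5375, -0.1899, 0.0078]
ee_rot: [-3.142, 0.001, 0.025]
force: [-4.5, -0.3, 3.6]
width: 0.0004
gripper_force: 2.1
```

Emit:
arm_command:
  series: [0,0,0,0.03,0,0,0,0,0,0,0.06,0,0,0,0,0,0,0.09,0,0,0,0,0,0,0.11,0,0,0]

```text
t: 17.68
eef_pos: [0.5488, -0.1895, 0.0078]
ee_rot: [-3.142, -0.0, 0.025]
force: [-2.9, 0.4, 1.2]
width: 0.0001
gripper_force: 1.6
```

Emit:
arm_command:
  series: [0,0,0,0.01,0,0,0,0,0,0,0.02,0,0,0]

```text
t: 17.92
eef_pos: [0.5506, -0.1895, 0.0078]
ee_rot: [-3.142, -0.0, 0.025]
force: [-2.8, -0.4, 0.1]
width: 0.0001
gripper_force: 0.9
```

Emit:
arm_command:
  series: [0,0,0,0.01,0,0,0,0,0,0,0.02,0,0,0]

```text
t: 18.18
eef_pos: [0.5512, -0.1895, 0.0078]
ee_rot: [-3.141, 0.002, 0.024]
force: [-7.1, 0.1, 6.5]
width: 0.0004
gripper_force: 4.0
```

Emit:
arm_command:
  series: [0,0,0,0.01,0,0,0,0,0,0,0.01,0,0,0]

```text
t: 18.42
eef_pos: [0.5512, -0.1895, 0.0078]
ee_rot: [-3.141, 0.004, 0.024]
force: [-9.8, 0.5, 6.6]
width: 0.0007
gripper_force: 4.5
```

Emit:
arm_command:
  series: [0,0,0,0.005,0,0,0,0,0,0,0.005,0,0,0]

```text
t: 18.68
eef_pos: [0.5512, -0.1895, 0.0078]
ee_rot: [-3.141, 0.005, 0.024]
force: [-9.5, 1.5, 8.2]
width: 0.0005
gripper_force: 5.2
```

Flush on the fence at about 10 N. Now going round to the nose end to push towards the stop.

Emit:
arm_command:
  series: [0,0,0,-0.12,0,0,0,0,0,0,-0.12,0,-0.3,0,0,0,0,-0.12,0,-0.65,0,0,0,0,-0.1,-0.4,-0.65,0,0,0,0,-0.1,-0.4,-0.65,0]

```text
t: 19.3
eef_pos: [0.5441, -0.1481, 0.0739]
ee_rot: [-3.141, -0.004, 0.026]
force: [1.0, 0.1, -0.2]
width: 0.0006
gripper_force: 0.0
```

```bash
python3 - <<'E'
from h import *
plan(.5813,-.079,.008,1.75)
E
```

```text
t 19.3 pos [ 0.5441 -0.1481  0.0739] rpy [-179.98   -0.21    1.52] F [ 1.   0.1 -0.2] w 0.0006
turn [-0.    -0.002 -0.003] shift [ 0.387 -0.68   0.661]
```

Emit:
arm_command:
  series: [0,0,0,0.2,-0.4,0,0,0,0,0,0.38,-0.68,0,0,0,0,0,0.38,-0.68,0.2,0,0,0,0,0.38,-0.68,0.5,0,0,0,0,0.38,-0.68,0.66,0,0,0,0,0.38,-0.68,0.66,0]

```text
t: 20.05
eef_pos: [0.5791, -0.0811, 0.006]
ee_rot: [3.141, 0.001, 0.025]
force: [0.3, -0.3, 0.0]
width: 0.0003
gripper_force: 0.0
```

```bash
python3 - <<'E'
from h import *
t=arm.grab_frame("top");w=arm.grab_frame("scene");plan(.5813,-.079,.008,1.75)
cv2.imwrite("pics/p2.png",np.hstack([cv2.resize(t[130:220,260:380],(400,300),interpolation=cv2.INTER_CUBIC),cv2.resize(w[190:290,120:253],(399,300),interpolation=cv2.INTER_CUBIC)]))
E
```

```text
t 20.15 pos [ 0.5797 -0.081   0.0071] rpy [ 1.80e+02 -3.00e-02  1.41e+00] F [-0.2 -0.2  0.3] w 0.0002
turn [ 0.    -0.    -0.004] shift [ 0.016 -0.02  -0.009]
```

View pics/p2.png

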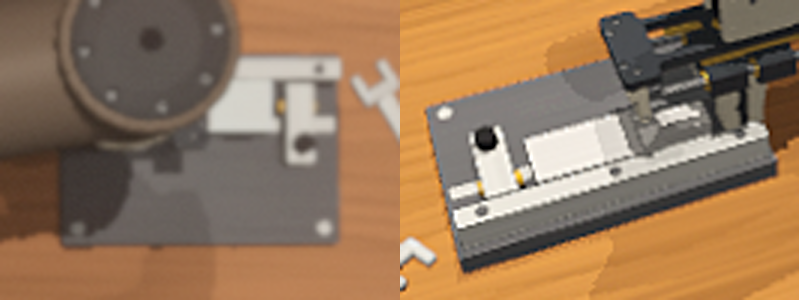

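The picture shows the blank along the fence (left view: heel at u≈274, stop face at u≈287, about 11 mm gap, pin between). The fingers stand behind the nose. Pushing towards the stop.

Emit:
arm_command:
  series: [0,0,0,0,0.04,0,0,0,0,0,0,0.08,0,0,0,0,0,0,0.12,0,0,0,0,0,0,0.12,0,0]

```text
t: 20.65
eef_pos: [0.5797, -0.0931, 0.007]
ee_rot: [-3.142, -0.0, 0.024]
force: [-0.1, -0.3, -0.2]
width: 0.0004
gripper_force: 0.0
```

Emit:
arm_command:
  series: [0,0,0,0,0.02,0,0,0,0,0,0,0.04,0,0,0,0,0,0,0.04,0,0]

```text
t: 21.02
eef_pos: [0.5799, -0.0968, 0.007]
ee_rot: [-3.142, -0.0, 0.025]
force: [-0.1, 2.6, 1.5]
width: 0.0006
gripper_force: 1.2
```

Emit:
arm_command:
  series: [0,0,0,0,0.02,0,0,0,0,0,0,0.03,0,0,0,0,0,0,0.03,0,0]

```text
t: 21.4
eef_pos: [0.5799, -0.0999, 0.0069]
ee_rot: [3.142, -0.0, 0.025]
force: [0.5, 2.2, 1.6]
width: 0.0002
gripper_force: 1.3
```

Sliding at about 2.5 N; continuing in small steps.

Emit:
arm_command:
  series: [0,0,0,0,0.02,0,0,0,0,0,0,0.03,0,0,0,0,0,0,0.03,0,0]

```text
t: 21.78
eef_pos: [0.5799, -0.1029, 0.0069]
ee_rot: [3.142, -0.0, 0.025]
force: [1.1, 2.3, 2.2]
width: 0.0003
gripper_force: 1.4
```

Emit:
arm_command:
  series: [0,0,0,0,0.01,0,0,0,0,0,0,0.02,0,0]

```text
t: 22.02
eef_pos: [0.5799, -0.1048, 0.0069]
ee_rot: [-3.142, -0.0, 0.025]
force: [0.2, 5.2, 2.5]
width: 0.0002
gripper_force: 2.1
```

Emit:
arm_command:
  series: [0,0,0,0,0.01,0,0,0,0,0,0,0.02,0,0]

```text
t: 22.28
eef_pos: [0.58, -0.1068, 0.0069]
ee_rot: [-3.142, -0.0, 0.025]
force: [-1.2, 4.0, 3.0]
width: 0.0004
gripper_force: 2.2
```

Emit:
arm_command:
  series: [0,0,0,0,0.01,0,0,0,0,0,0,0.015,0,0]

```text
t: 22.52
eef_pos: [0.58, -0.1074, 0.0069]
ee_rot: [-3.141, -0.0, 0.025]
force: [-1.7, 12.2, 4.7]
width: 0.0005
gripper_force: 6.3
```

Emit:
arm_command:
  series: [0,0,0,0,0.01,0,0,0,0,0,0,0.015,0,0]

```text
t: 22.78
eef_pos: [0.58, -0.1076, 0.007]
ee_rot: [-3.139, -0.001, 0.025]
force: [-2.9, 21.1, 6.7]
width: 0.0007
gripper_force: 12.1
```

Emit:
arm_command:
  series: [0,0,0,0,0.01,0,0,0,0,0,0,0.015,0,0]

```text
t: 23.02
eef_pos: [0.5801, -0.1077, 0.007]
ee_rot: [-3.138, -0.001, 0.025]
force: [-4.8, 29.2, 8.9]
width: 0.0005
gripper_force: 16.2
```

Stop found: force rises sharply at y≈-0.1075. Backing off, then a second side push on the fence.

Emit:
arm_command:
  series: [0,0,0,0,-0.15,0,0,0,0,0,0,-0.15,-0.3,0,0,0,0,0,-0.15,-0.65,0,0,0,0,-0.4,0,-0.65,0,0,0,0,-0.4,0.5,-0.65,0,0,0,0,-0.4,0.95,-0.65,0,0,0,0,-0.4,0.95,-0.65,0]

```text
t: 23.9
eef_pos: [0.5415, -0.2101, 0.0714]
ee_rot: [3.141, 0.001, 0.021]
force: [-0.2, 0.5, 0.1]
width: 0.0
gripper_force: 0.0
```

```bash
python3 - <<'E'
from h import *
plan(.539,-.210,.008,1.75)
E
```

```text
t 23.9 pos [ 0.5415 -0.2101  0.0714] rpy [1.7996e+02 7.0000e-02 1.2100e+00] F [-0.2  0.5  0.1] w 0.0
turn [ 0.     0.001 -0.006] shift [-0.024 -0.002  0.634]
```

Emit:
arm_command:
  series: [0,0,-0.005,-0.04,0,0.2,0,0,0,-0.005,-0.04,0,0.5,0,0,0,-0.005,-0.04,0,0.63,0,0,0,-0.005,-0.04,0,0.63,0]

```text
t: 24.4
eef_pos: [0.5377, -0.2071, 0.008]
ee_rot: [3.142, 0.002, 0.033]
force: [-0.1, 0.3, 1.0]
width: 0.0006
gripper_force: 0.0
```

Emit:
arm_command:
  series: [0,0,0,0.04,0,0,0,0,0,0,0.08,0,0,0,0,0,0,0.12,0,0,0,0,0,0,0.12,0,0,0]

```text
t: 24.9
eef_pos: [0.551, -0.2069, 0.0092]
ee_rot: [3.142, -0.001, 0.033]
force: [-0.3, -0.9, -0.2]
width: 0.0004
gripper_force: 0.0
```

Emit:
arm_command:
  series: [0,0,0,0.01,0,0,0,0,0,0,0.015,0,0,0]

```text
t: 25.15
eef_pos: [0.5516, -0.2069, 0.0088]
ee_rot: [-3.142, 0.001, 0.032]
force: [-1.3, 0.7, 0.4]
width: 0.0004
gripper_force: 0.7
```

Emit:
arm_command:
  series: [0,0,0,0.01,0,0,0,0,0,0,0.015,0,0,0]

```text
t: 25.4
eef_pos: [0.5518, -0.2069, 0.0087]
ee_rot: [-3.141, 0.003, 0.032]
force: [-6.6, 1.3, 5.5]
width: 0.0002
gripper_force: 3.4
```

Emit:
arm_command:
  series: [0,0,0,0.01,0,0,0,0,0,0,0.02,0,0,0]

```text
t: 25.65
eef_pos: [0.5518, -0.207, 0.0085]
ee_rot: [-3.141, 0.006, 0.032]
force: [-12.6, -0.3, 10.9]
width: 0.0004
gripper_force: 6.2
```

Emit:
arm_command:
  series: [0,0,0,-0.15,0,0,0,0,0,0,-0.15,0,-0.3,0,0,0,0,-0.15,0,-0.65,0,0,0,0,0,-0.4,-0.65,0,0,0,0,0.2,-0.95,-0.65,0,0,0,0,0.2,-0.95,-0.65,0]

```text
t: 26.4
eef_pos: [0.574, -0.1081, 0.0743]
ee_rot: [-3.141, -0.003, 0.036]
force: [-0.2, -0.2, -0.3]
width: 0.0004
gripper_force: 0.0
```

```bash
python3 - <<'E'
from h import *
plan(.580,-.098,.008,1.75)
E
```

```text
t 26.4 pos [ 0.574  -0.1081  0.0743] rpy [-1.7998e+02 -1.6000e-01  2.0900e+00] F [-0.2 -0.2 -0.3] w 0.0004
turn [-0.    -0.002  0.004] shift [ 0.062 -0.099  0.663]
```

Emit:
arm_command:
  series: [0,0,0,0.06,-0.13,0,0,0,0,0,0.06,-0.13,0.3,0,0,0,0,0.06,-0.13,0.6,0,0,0,0,0.06,-0.13,0.66,0,0,0,0,0.06,-0.13,0.66,0]

```text
t: 27.02
eef_pos: [0.578, -0.0984, 0.008]
ee_rot: [3.141, 0.0, 0.032]
force: [-0.1, 0.5, 0.3]
width: 0.0005
gripper_force: 0.0
```

Emit:
arm_command:
  series: [0,0,0,0,0.04,0,0,0,0,0,0,0.08,0,0,0,0,0,0,0.11,0,0,0,0,0,0,0.11,0,0]

```text
t: 27.52
eef_pos: [0.5788, -0.1077, 0.0087]
ee_rot: [-3.14, -0.002, 0.032]
force: [-2.9, 9.3, 3.9]
width: 0.0004
gripper_force: 5.4
```

Emit:
arm_command:
  series: [0,0,0,0,0.01,0,0,0,0,0,0,0.015,0,0]

```text
t: 27.78
eef_pos: [0.5789, -0.1079, 0.0087]
ee_rot: [-3.139, -0.002, 0.032]
force: [-3.8, 19.9, 6.4]
width: 0.0004
gripper_force: 10.5
```

Emit:
arm_command:
  series: [0,0,0,0,0.01,0,0,0,0,0,0,0.01,0,0]

```text
t: 28.02
eef_pos: [0.5789, -0.108, 0.0087]
ee_rot: [-3.138, -0.002, 0.033]
force: [-4.5, 23.8, 7.7]
width: 0.0004
gripper_force: 12.3
```

Emit:
arm_command:
  series: [0,0,0,0,-0.15,0,0,0,0,0,0,-0.15,-0.3,0,0,0,0,0,-0.15,-0.6,0,0,0,0,0.05,0.4,-0.6,0,0,0,0,0.08,0.98,-0.6,0,0,0,0,0.08,0.98,-0.6,0,0,0,0,0.08,0.98,-0.6,0]

```text
t: 28.9
eef_pos: [0.5891, -0.2095, 0.0677]
ee_rot: [-3.142, 0.0, 0.031]
force: [-0.2, -0.3, 0.2]
width: 0.0004
gripper_force: 0.0
```

```bash
python3 - <<'E'
from h import *
plan(.5845,-.210,.034,1.75)
E
```

```text
t 28.9 pos [ 0.5891 -0.2095  0.0677] rpy [-1.80e+02  2.00e-02  1.79e+00] F [-0.2 -0.3  0.2] w 0.0004
turn [-0.  0.  0.] shift [-0.046  0.003  0.337]
```

Emit:
arm_command:
  series: [0,0,0,-0.05,0,0.15,0,0,0,0,-0.05,0,0.33,0,0,0,0,-0.05,0,0.33,0]

```text
t: 29.28
eef_pos: [0.5837, -0.2084, 0.0331]
ee_rot: [-3.141, 0.002, 0.034]
force: [-1.0, -0.4, -0.2]
width: 0.0001
gripper_force: 0.0
```

Emit:
arm_command:
  series: [0,0,0,0,0,0.01,0,0,0,0,0,0,0.02,0]

```text
t: 29.52
eef_pos: [0.5843, -0.209, 0.0323]
ee_rot: [-3.141, 0.001, 0.033]
force: [-1.7, 3.3, 7.1]
width: 0.0005
gripper_force: 3.4
```

Emit:
arm_command:
  series: [0,0,0,0,0,0.01,0,0,0,0,0,0,0.015,0]

```text
t: 29.78
eef_pos: [0.5844, -0.209, 0.0323]
ee_rot: [-3.141, 0.0, 0.033]
force: [-5.8, 5.0, 13.3]
width: 0.0004
gripper_force: 6.5
```

Emit:
arm_command:
  series: [0,0,0,0,0,0.01,0,0,0,0,0,0,0.02,0,0,0,0,0,0,0.02,0,0,0,0,0,0,0.02,0]

```text
t: 30.28
eef_pos: [0.5844, -0.209, 0.0322]
ee_rot: [3.141, -0.001, 0.033]
force: [-8.5, 7.6, 25.4]
width: 0.0003
gripper_force: 12.4
```

Emit:
arm_command:
  series: [0,0,0,0,0,-0.03,0,0,0,0,0,0,-0.06,0,0,0,0,0,0,-0.5,0,0,0,0,0,0,-1,0,0,0,0,0,0,-1,0]

```text
t: 30.9
eef_pos: [0.5873, -0.2099, 0.1337]
ee_rot: [3.14, -0.008, 0.033]
force: [-0.1, 0.7, -0.3]
width: 0.0007
gripper_force: 0.0
```

Emit:
arm_command:
  series: [0,0,0,-1,0,-0.5,0,0,0,0,-1,0,-0.5,0,0,0,0,-1,0,-0.5,0,0,0,0,-1,0,-0.5,0]

```text
t: 31.4
eef_pos: [0.4847, -0.2126, 0.179]
ee_rot: [-3.141, -0.0, 0.032]
force: [0.7, -0.2, 0.5]
width: 0.0006
gripper_force: 0.0
```

```bash
python3 - <<'E'
from h import *
m=arm.camera_model("wrist");w=arm.grab_frame("wrist");t=arm.grab_frame("top")
cv2.imwrite("pics/end_w.png",w)
cv2.imwrite("pics/end.png",np.hstack([cv2.resize(t[130:220,260:380],(400,300),interpolation=cv2.INTER_CUBIC),cv2.resize(w,(400,300))]))
print(arm.get_state()["t"])
E
```

```text
31.5
```

View pics/end.png

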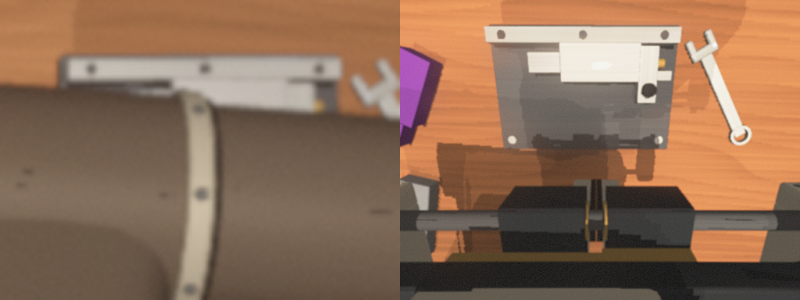

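The wrist view shows the blank flush along the fence, its heel against the stop at (638,62), the pin pushed through and the nose pointing away. The wrench and the purple piece are undisturbed. Handing in.

```bash
python3 -c "
from station import arm
print(arm.job_done())"
```

```text
the job is handed in; nothing more can be done
None
```

The job is handed in at about 31.5 s: the blank is seated against fence and stop (about 13 N and 24–29 N pushes, then 25 N down), looks flush in the last wrist picture, and my moves touched nothing else; no verdict was returned, and the pin was judged only by feel and picture.

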